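# Stow the pendant tray in the showcase

## Task

Put the pendant tray away in the little showcase: its door stands half open in the way, so clear it, then push the tray gently along the runway, without lifting it, until it is wholly inside under the clear top, and shut the door fully behind it. Leave the cup, the magnifier and the tin where they are.

Things in the scene. Friction and masses are not known exactly. Their poses are not given: they have to be found in the camera images.
- case: pale wooden showcase fixed to the table. Origin: on the table under the middle of the bay's mouth; +x points into the bay, y across, z up. A runway board (top 8 mm above the table, 150 mm wide) runs from x = -350 to 160 mm; in front of the mouth it has two side lips 10 mm high and thick, 104 mm apart inside
- mouth (a point): middle of the mouth of the bay, on the runway's surface, axes as the case. The bay runs from here to a back wall at x = 148 mm; 104 mm wide, solid sides to y = +-75 mm. From x = 20 mm on it has a clear top, underside 54 mm, wooden frame up to 64 mm above the table; its first 20 mm are open above
- door (a joint): door angle in rad: 0 shut, 1.9 wide open; runway clear from about 1.6. Upright hinge at x = 0, y = -64 mm of the case; opening swings the free edge from the mouth towards the case's -x, over the runway. Dark wood, 124 mm long, 12 mm thick (outside the mouth plane when shut), from 22 to 58 mm above the table; it stays where it is left
- peg_top (a point): middle of the top of the door's upright round brass peg: 16 mm thick, it stands 36 mm above the door's upper edge (58 to 94 mm above the table); 105 mm along the door from the hinge and 6 mm outward from the mouth plane when shut
- tray: open wooden tray of pendants, 130 mm long (x), 94 mm wide (y), 30 mm high, walls 6 mm, six cells with navy and red pads; about 0.4 kg. It stands on the runway with its +x end towards the bay. Origin: middle of the underside. Delicate: push it with no more than about 15 N
- tray_rear (a point): middle of the tray's rear face (its -x end, the one away from the bay), 15 mm above its underside. The tray is wholly inside when this is past the mouth plane
- cup: white cup, 72 mm across, 85 mm high; origin middle of the underside; leave alone
- magnifier: magnifying glass lying flat: dark ring 70 mm across, 10 mm high, with an 85 mm black handle to its -x; origin under the middle of the lens; leave alone
- tin: round steel tin with brass lid, 68 mm across, 50 mm high; origin middle of the underside; leave alone
Mind the look-alikes: they are no part of the job. Of the things like the tray, leave any that is orange, pink or yellow; of the rest the larger one is meant.

How it is judged:
By the outcome, as a careful person would: the job done as asked, in the order asked, and still so for the second after the job is handed in, with the robot touching nothing.
It also fails if it takes over 72 s, if anything falls off the work surface, if the arm or the gripper's body presses on something with over 40 N, if the wrist force passes 120 N, or if a joint passes its speed limit or range.

## Robot

A 6-joint arm with a two-finger parallel gripper is mounted at the origin on the work surface. World frame = base frame: x ahead of the robot, y to its left, z up, the work surface at z = 0. Lengths are in m, angles in rad, forces in N, time in s.
With the tool pointing down it reaches from about 0.325 to 0.9 m from the base axis. Payload 6.1 kg.
Tool frame: the origin (TCP) lies midway between the tips of the shut fingers; the grasp point (between the pads) lies 19 mm behind it; z points along the fingers, y is the direction in which the jaws open and shut (so a half turn about z gives the same grasp; the last joint's range is limited). The gripper opens to 87 mm and grips with 3 to 60 N. Pads are 19 mm wide; open, the fingers measure 117 mm over their backs; the gripper's body (75 mm by 190 mm) begins 51 mm behind the grasp point.
Start: joints at [-1.391, 0.22, 1.526, -0, 1.395, -0.126], TCP at [0.188, -0.596, 0.186] pointing down, gripper open.
Joint ranges: [-2.98, 2.98], [-0.91, 2.08], [0.09, 2.57], [-1.24, 4.39], [0.2, 2.65], [-2.68, 2.68]. Speed limits (rad/s): [2.57, 2.57, 3.01, 3.14, 3.14, 3.14].

## Interface

Orientations are given as a 3x3 rotation matrix whose columns are the frame's x, y, z axes.
In Python, from workcell import robot gives the robot as it stands.
- The arm moves only by the tool jog_arm, never from a script. Its arguments are lists of equal length, an entry for each row: "translation": the shift along the tool's x, y, z in cm, a list of three; "twist": the turn about the tool's z in degrees. A call has 1 to 5 rows; each row is the pose to reach, as a shift and turn from the pose commanded when the call began, along the tool's axes at that moment; what a row does not reach only later rows make up. A row lasts 1/10 s, in which the tool goes at most 50 mm and 8.59 degrees, less where a joint would pass 70% of its speed; a pose out of reach is approached as far as the arm can. A call with a gripper value outside its range is refused whole. "jaw" is the finger opening in cm, from 0 to 8.7, set as the call begins (left out, the last holds). The fingers move at their own pace and stop on an object; "squeeze" is the grip in N (left out, the last holds). Time passes only in rows, so rows that repeat a pose let the fingers close. It gives the time, the measured TCP pose, the force and the opening at its end, in the units of the state.
- robot.get_obs(): the state, without advancing time (a new reading comes with each control period).
- robot.camera(name): name is "scene" or "top" or "wrist"; returns the picture (420x560x3 uint8, red, green, blue); there is no depth.
- robot.get_calibration(name): a dict with "mtx" (3x3 intrinsics, pixels), "rvec" (rotation vector, rad) and "tvec" (3), from world to camera coordinates, as OpenCV has them; the wrist camera has in their place "T_tool_cam" (4x4, takes a point from camera to tool coordinates, whose origin is the TCP and whose axes are the flange's). Camera axes: x right, y down, z forward; pixel columns grow to the right and rows downward; lengths in m; the calibration is good to about 2 mm. A picture is of the moment at which its call begins: read the wrist's pose just before it. get_calibration takes no time and is no camera call.
- robot.finish_job(): hands the job in, once; it reports no verdict.
Trained networks look in the newest picture that a camera, given by its name, has taken for a name from the list of things; names that differ only in an ending like _2 or _b are one class to them, and where a whole thing is asked for, a point or a joint stands for the part that bears it (a point fixed in the world has none). Each returns a list of dicts, best first, with "conf" (0 to 1); they miss things now and then, are a little off and sometimes report something else, mostly with a low value. They report only what shows in the picture. A call takes as long as a camera call. They do not tell look-alikes from the thing itself.
- robot.boxes_of(camera, label): "rect" ([left, top, right, bottom] in pixels, round what is visible of it).
- robot.cut_out(camera, label): "pixels" (420x560 bool, what is visible of it) and "rect" ([left, top, right, bottom] in pixels, round what is visible of it).
The state is a dict: "clock": time; "qpos": joint angles; "joint_velocities": joint speeds; "joint_efforts": joint torques, N m; "eef_pos": TCP position; "tcp_rot": TCP orientation; "contact_force": force on the tool from outside, world axes, zero at the start; "wrist_torque": the same for the moment, N m; "width": opening from 0.0 (shut) to 1.0 (fully open).
Only numpy, scipy, OpenCV 4.12 (cv2) and the standard library are available. Lean on these libraries where they do the work, as an engineer would, in place of code of your own. Each camera call takes 0.05 s, during which the arm holds its last target. There are 200 camera calls.

## Working session

There is one attempt and no reset: what is moved stays moved. The work goes in short steps, Python scripts to look and compute and a tool call to move; the robot and the scene stay as the last step left them, time stands still between calls to the robot, and variables do not carry over. Pictures are saved under pics/ and viewed, about 8 in all and at most 12, crops included, and the job is handed in when it is done.

Besides the shell and the picture viewer there is one more tool, called after "Request:" as a command line: name --pt "numbers of a row" for each row, then --argument value for the rest. jog_arm: Moves the arm, as the interface text tells. Its arguments: {"type":"object","properties":{"translation":{"type":"array"},"twist":{"type":"array"},"jaw":{"type":"number"},"squeeze":{"type":"number"}},"required":["translation","twist"]}

```bash
mkdir -p pics
python3 - <<'E'
from workcell import robot
import cv2
for n in ("top","scene"):
    im=robot.camera(n); cv2.imwrite(f"pics/{n}1.png",im[:,:,::-1])
    c=robot.get_calibration(n); print(n,c)
    for l in ("case","door","peg_top","tray","cup","magnifier","tin"):
        print(l,[( [round(float(v)) for v in d["rect"]],round(d["conf"],2)) for d in robot.boxes_of(n,l)])
o=robot.get_obs(); print(o)
E
```

```text
top {'mtx': array([[540.32139965,   0.        , 286.78684784],
       [  0.        , 540.32139965, 211.89487743],
       [  0.        ,   0.        ,   1.        ]]), 'rvec': array([ 2.13604375, -2.14454293,  0.16519698]), 'tvec': array([0.01308273, 0.55432468, 1.56592675])}
case [([223, 186, 402, 253], 0.82)]
door [([286, 196, 312, 231], 0.61)]
peg_top [([283, 197, 309, 228], 0.75)]
tray [([401, 262, 451, 297], 0.93), ([344, 263, 386, 299], 0.92), ([365, 137, 420, 185], 0.72), ([346, 208, 389, 244], 0.69), ([420, 201, 452, 237], 0.58), ([293, 142, 349, 164], 0.38)]
cup [([124, 215, 154, 242], 0.87)]
magnifier [([291, 142, 349, 163], 0.78)]
tin [([239, 142, 261, 167], 0.58)]
scene {'mtx': array([[385.38959231,   0.        , 281.74470949],
       [  0.        , 385.38959231, 207.35977629],
       [  0.        ,   0.        ,   1.        ]]), 'rvec': array([ 1.45113136,  2.04050881, -0.90666038]), 'tvec': array([ 0.17477511, -0.30194979,  1.43344982])}
case [([167, 188, 359, 264], 0.74)]
door [([265, 188, 281, 229], 0.77)]
peg_top [([263, 187, 280, 233], 0.81)]
tray [([222, 151, 248, 1
[... 401 characters left out ...]
       1.39470745e+00, -1.26107697e-01]), 'joint_velocities': array([-0.00103091, -0.00052241, -0.00202916,  0.00263498, -0.00145978,
       -0.002099  ]), 'joint_efforts': array([-9.99871554e-04, -4.94499278e+01, -3.87691355e+01,  6.99236593e-02,
        4.67263826e-02, -1.72747815e-05]), 'eef_pos': array([ 0.18813767, -0.5960068 ,  0.18555918]), 'tcp_rot': array([[ 9.53610468e-01,  3.01043311e-01, -7.60232067e-06],
       [ 3.01043311e-01, -9.53610468e-01, -2.26009564e-05],
       [-1.40535193e-05,  1.92638808e-05, -1.00000000e+00]]), 'contact_force': array([ 0.46428273,  0.27704037, -0.51632956]), 'wrist_torque': array([ 0.0430011 , -0.00265529,  0.03814024]), 'width': 0.9994367841213888}
```

View pics/top1.png

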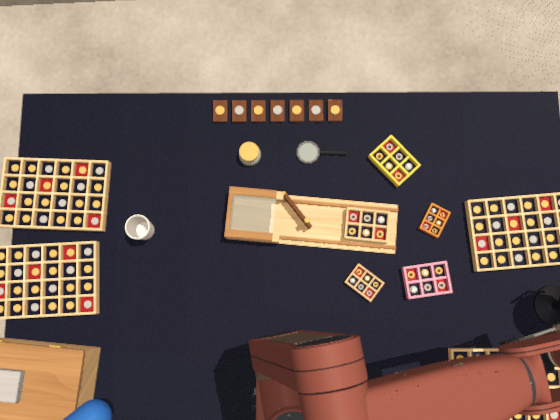

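View pics/scene1.png

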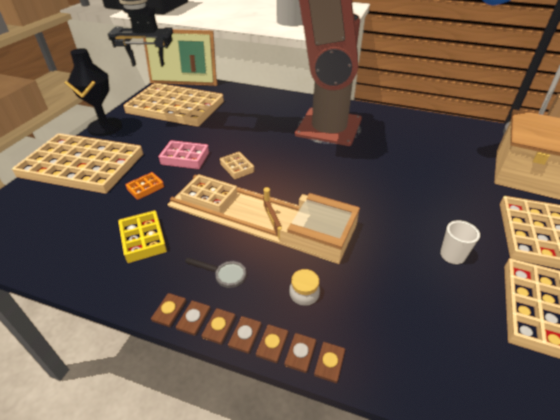

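The top view shows the case at about (225..400, 186..253) px with the bay on the left. The door stands half open from its hinge near (283,196) to its free edge near (308,228), and the tray is on the runway at (346..389, 208..244). The small natural tray at (364,282) is the look-alike. Next I'll get rough poses and a crop.

```bash
cat > h.py <<'E'
import numpy as np, cv2
from workcell import robot
def ray(cam,uv,o=None):
    c=robot.get_calibration(cam)
    d=np.linalg.inv(c["mtx"])@np.array([*uv,1.])
    if "rvec" in c:
        R=cv2.Rodrigues(np.array(c["rvec"]))[0]; return -R.T@np.ravel(c["tvec"]),R.T@d
    T=c["T_tool_cam"]; Rt=np.array(o["tcp_rot"])
    return np.array(o["eef_pos"])+Rt@T[:3,3],Rt@T[:3,:3]@d
def at(cam,uv,z,o=None):
    p,d=ray(cam,uv,o); return p+d*(z-p[2])/d[2]
def proj(cam,P,o=None):
    P=np.atleast_2d(P).astype(float); c=robot.get_calibration(cam)
    if "rvec" in c: R=cv2.Rodrigues(np.array(c["rvec"]))[0]; Q=P@R.T+np.ravel(c["tvec"])
    else:
        T=c["T_tool_cam"]; Rt=np.array(o["tcp_rot"])
        Q=((P-o["eef_pos"])@Rt-T[:3,3])@T[:3,:3]
    q=Q@np.array(c["mtx"]).T; return q[:,:2]/q[:,2:]
E
python3 - <<'E'
from h import *
for uv,z in [((398,204),.018),((396,252),.018),((229,186),.064),((224,241),.064),((280,192),.064),((276,243),.064)]:
    print(uv,at("top",uv,z).round(3))
im=cv2.imread("pics/top1.png")[175:265,210:410]
cv2.imwrite("pics/c1.png",cv2.resize(im,None,fx=4,fy=4,interpolation=cv2.INTER_CUBIC))
print(robot.get_calibration("wrist"))
E
```

```text
(398, 204) [ 0.581 -0.326  0.018]
(396, 252) [ 0.436 -0.315  0.018]
(229, 186) [0.629 0.182 0.064]
(224, 241) [0.466 0.194 0.064]
(280, 192) [0.611 0.031 0.064]
(276, 243) [0.46  0.043 0.064]
{'mtx': array([[375.15742725,   0.        , 281.58793736],
       [  0.        , 375.15742725, 206.97052156],
       [  0.        ,   0.        ,   1.        ]]), 'T_tool_cam': array([[ 4.45651487e-05, -9.60533466e-01, -2.78164445e-01,
         7.60154183e-02],
       [ 9.99999999e-01,  3.89807990e-05,  2.56063879e-05,
        -3.76763253e-04],
       [-1.37527202e-05, -2.78164446e-01,  9.60533467e-01,
        -1.97803726e-01],
       [ 0.00000000e+00,  0.00000000e+00,  0.00000000e+00,
         1.00000000e+00]])}
```

View pics/c1.png

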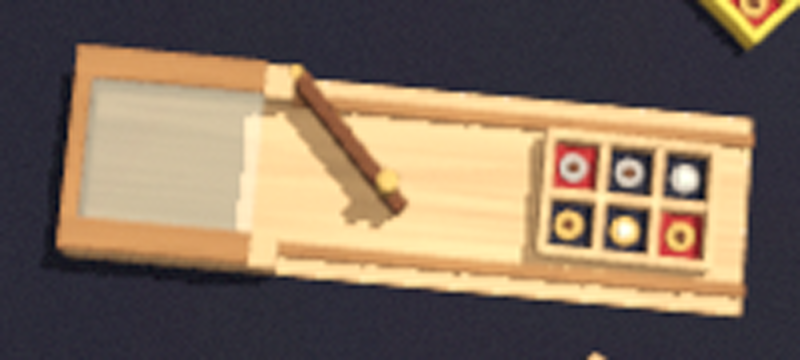

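The crop confirms the layout. The bay roof corners are at crop (78,45) and (58,248), the runway end corners at (752,120) and (745,315), and the peg top at (387,180). I'll fit the case pose, door angle and tray position by least squares.

Run:
```python
from h import *
from scipy.optimize import least_squares
f=lambda c:np.array([210+(c[0]+.5)/4-.5,175+(c[1]+.5)/4-.5])
px=np.array([f(c) for c in [(78,45),(58,248),(266,62),(752,120),(745,315)]])
P=np.array([(160,-75,64),(160,75,64),(20,-75,64),(-350,-75,8),(-350,75,8)])/1000
def tf(p,P):
    c,s=np.cos(p[2]),np.sin(p[2]); P=np.atleast_2d(P)
    return np.c_[p[0]+c*P[:,0]-s*P[:,1],p[1]+s*P[:,0]+c*P[:,1],P[:,2]]
r=least_squares(lambda p:(proj("top",tf(p,P))-px).ravel(),[.52,.04,1.6]); p=r.x
print("case",p.round(4),r.fun.reshape(-1,2).round(1))
inv=lambda w:tf([0,0,-p[2]],w-np.array([p[0],p[1],0]))[0]
pk=inv(at("top",f((387,180)),.09)); print("peg case",pk.round(4), at("top",f((387,180)),.094).round(3))
v=pk[:2]-[0,-.064]; print("r",np.hypot(*v),"ang",np.arctan2(-v[0],v[1])-np.arctan2(6,105))
for c in [(545,130),(716,150),(706,272),(534,255)]: print("tray",inv(at("top",f(c),.038)).round(3))
```

```text
case [0.5393 0.0278 1.4789] [[ 0.3  0.4]
 [-0.  -0.2]
 [ 0.4  0.2]
 [ 0.1 -0.3]
 [-0.9 -0.1]]
peg case [-0.0744  0.0082  0.09  ] [ 0.524 -0.045  0.094]
r 0.10372978657929137 ang 0.7432330035287896
tray [-0.19  -0.047  0.038]
tray [-0.318 -0.043  0.038]
tray [-0.316  0.049  0.038]
tray [-0.189  0.047  0.038]
```

```bash
cat >> h.py <<'E'
CP=[.5393,.0278,1.4789]
def c2w(x,y,z=0):
    c,s=np.cos(CP[2]),np.sin(CP[2]); return np.array([CP[0]+c*x-s*y,CP[1]+s*x+c*y,z])
def w2c(w):
    c,s=np.cos(CP[2]),np.sin(CP[2]); d=np.array(w[:2])-CP[:2]; return np.array([c*d[0]+s*d[1],-s*d[0]+c*d[1],w[2]])
def peg(a): # case mm -> m, door angle a
    return np.array([-.105*np.sin(a)-.006*np.cos(a),-.064+.105*np.cos(a)-.006*np.sin(a)])
def shift(w,o=None):
    o=o or robot.get_obs(); return ((np.array(w)-o["eef_pos"])@np.array(o["tcp_rot"])*100).round(2)
def stat():
    o=robot.get_obs(); R=np.array(o["tcp_rot"])
    print("t",round(o["clock"],2),"case",w2c(o["eef_pos"]).round(4),"world",np.round(o["eef_pos"],4),"yaw_y",np.degrees(np.arctan2(R[1,1],R[0,1])).round(1),"F",np.round(o["contact_force"],1),"w",round(o["width"]*8.7,2)); return o
E
python3 - <<'E'
from h import *
o=stat(); print(shift([.524,-.045,.186]))
E
```

```text
t 0.8 case [-0.6534  0.2924  0.1856] world [ 0.1881 -0.596   0.1856] yaw_y -72.5 F [ 0.5  0.3 -0.5] w 8.7
[ 48.62 -42.43  -0.05]
```

Request:
jog_arm --pt "3.7 -3.2 0" --pt "7.4 -6.4 0" --pt "11.1 -9.6 0" --pt "14.8 -12.8 0" --pt "18.5 -16 0" --twist '[0,0,0,0,0]'

```text
clock: 1.3
eef_pos: [0.3171, -0.3861, 0.1857]
tcp_rot: [[0.954, 0.301, 0.0], [0.301, -0.954, -0.0], [0.0, 0.001, -1.0]]
contact_force: [1.1, -0.1, -0.2]
width: 1.006
```

Request:
jog_arm --pt "3.7 -3.2 0" --pt "7.4 -6.4 0" --pt "11.1 -9.6 0" --pt "14.8 -12.8 0" --pt "18.5 -16 0" --twist '[-8,-16,-24,-32,-40]'

```text
clock: 1.8
eef_pos: [0.4455, -0.1777, 0.186]
tcp_rot: [[0.532, 0.847, 0.001], [0.847, -0.532, -0.001], [-0.0, 0.001, -1.0]]
contact_force: [0.4, -1.3, -0.2]
width: 0.999
```

Run:
```python
from h import *
o=stat(); print(shift([.524,-.045,.186]),robot.get_obs()["qpos"].round(2))
```

```text
t 1.8 case [-0.2133  0.0745  0.186 ] world [ 0.4455 -0.1777  0.186 ] yaw_y -32.2 F [ 0.4 -1.3 -0.2] w 8.69
[15.41 -0.42  0.  ] [-0.54 -0.14  1.89 -0.    1.38  0.02]
```

Request:
jog_arm --pt "4 -0.1 0" --pt "8 -0.2 0" --pt "12 -0.3 0" --pt "15.4 -0.4 0" --pt "15.4 -0.4 0" --twist '[-4,-8,-8,-8,-8]'

```text
clock: 2.3
eef_pos: [0.5254, -0.044, 0.1857]
tcp_rot: [[0.41, 0.912, 0.001], [0.912, -0.41, 0.001], [0.001, 0.0, -1.0]]
contact_force: [-0.2, -0.5, 0.8]
width: 1.0
```

Run:
```python
from h import *
o=stat(); im=robot.camera("wrist"); 
print(robot.boxes_of("wrist","peg_top"))
e=proj("wrist",c2w(*peg(.743),.094),o); print("expect",e, shift(c2w(*peg(.743),.068),o))
P=[c2w(0,y,.008) for y in(-.052,.052)]+[c2w(20e-3,y,.064) for y in(-.075,.075)]+[c2w(0,-.064,.058)]
for q in proj("wrist",P,o): print(q.round()); cv2.circle(im,tuple(int(v) for v in q),3,(0,255,0),1)
cv2.circle(im,tuple(int(v) for v in e[0]),3,(0,255,255),1)
cv2.imwrite("pics/w1.png",im[:,:,::-1])
```

```text
t 2.3 case [-0.0728  0.0073  0.1857] world [ 0.5254 -0.044   0.1857] yaw_y -24.2 F [-0.2 -0.5  0.8] w 8.7
[{'rect': [269.8, 75.9, 350.1, 209.2], 'conf': 0.91}]
expect [[280.86311984 202.04953736]] [-0.34 -0.1  11.77]
[316.  86.]
[215. 122.]
[342.  48.]
[168. 112.]
[335.  79.]
```

View pics/w1.png

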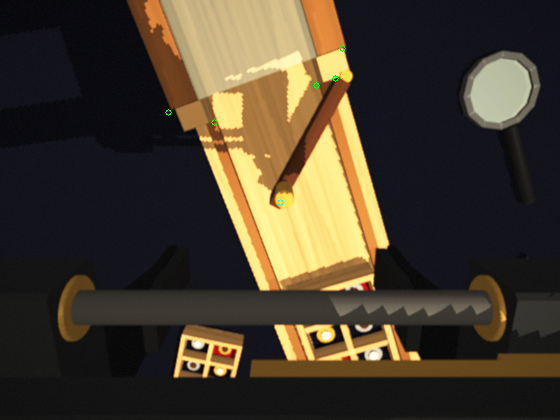

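The peg top shows at about (283,197), within 4 mm of the prediction at (281,202), so I'm going down over it to grip.

Request:
jog_arm --pt "0 0 4" --pt "0 0 8" --pt "0 0 10.5" --pt "0 0 11.6" --pt "0 0 11.6" --twist '[0,0,0,0,0]'

```text
clock: 2.9
eef_pos: [0.5224, -0.0481, 0.0682]
tcp_rot: [[0.416, 0.91, -0.003], [0.91, -0.416, 0.001], [-0.001, -0.003, -1.0]]
contact_force: [0.1, 0.5, -0.3]
width: 1.001
```

Request:
jog_arm --pt "0 0 0" --pt "0 0 0" --pt "0 0 0" --pt "0 0 0" --pt "0 0 0" --twist '[0,0,0,0,0]' --jaw 0 --squeeze 12

```text
clock: 3.4
eef_pos: [0.5244, -0.0474, 0.0702]
tcp_rot: [[0.414, 0.91, 0.001], [0.91, -0.414, -0.0], [0.0, 0.001, -1.0]]
contact_force: [-0.2, 0.0, -0.5]
width: 0.63
```

Request:
jog_arm --pt "0 0 0" --pt "0 0 0" --pt "0 0 0" --pt "0 0 0" --pt "0 0 0" --twist '[0,0,0,0,0]'

```text
clock: 3.9
eef_pos: [0.5239, -0.0474, 0.0695]
tcp_rot: [[0.414, 0.91, -0.0], [0.91, -0.414, 0.0], [-0.0, -0.0, -1.0]]
contact_force: [-0.9, -0.0, 0.4]
width: 0.174
```

Run:
```python
from h import *
o=stat()
for a in (.8,.9,1.,1.1,1.2,1.3,1.4,1.5,1.6,1.7,1.75,1.8): print(a,shift(c2w(*peg(a),.069),o))
```

```text
t 3.9 case [-0.0763  0.0084  0.0695] world [ 0.5239 -0.0474  0.0695] yaw_y -24.5 F [-0.9 -0.   0.4] w 1.51
0.8 [-0.19  0.44  0.05]
0.9 [-0.53  1.44  0.05]
1.0 [-0.77  2.46  0.05]
1.1 [-0.9   3.5   0.05]
1.2 [-0.93  4.55  0.05]
1.3 [-0.86  5.6   0.05]
1.4 [-0.68  6.64  0.05]
1.5 [-0.39  7.65  0.05]
1.6 [-0.01  8.63  0.05]
1.7 [0.46 9.57 0.05]
1.75 [ 0.74 10.02  0.05]
1.8 [ 1.03 10.45  0.05]
```

Request:
jog_arm --pt "-0.2 0.5 0" --pt "-0.5 1.4 0" --pt "-0.75 2.45 0" --pt "-0.9 3.5 0" --pt "-0.95 4.5 0" --twist '[0,0,0,0,0]'

```text
clock: 4.4
eef_pos: [0.562, -0.0755, 0.0695]
tcp_rot: [[0.415, 0.91, 0.0], [0.91, -0.415, -0.0], [0.0, 0.0, -1.0]]
contact_force: [0.3, -0.3, 0.8]
width: 0.006
```

Request:
jog_arm --pt "0.1 1.1 0" --pt "0.3 2.15 0" --pt "0.55 3.15 0" --pt "0.95 4.15 0" --pt "1.5 5.2 0" --twist '[0,0,0,0,0]'

```text
clock: 4.9
eef_pos: [0.6154, -0.0826, 0.0694]
tcp_rot: [[0.414, 0.91, -0.0], [0.91, -0.414, 0.0], [-0.0, -0.0, -1.0]]
contact_force: [-0.3, -0.1, -0.1]
width: 0.008
```

Run:
```python
from h import *
o=stat()
for a in (1.6,1.65,1.7,1.75): print(a,peg(a),shift(c2w(*peg(a),.069),o))
im=robot.camera("top"); cv2.imwrite("pics/t2.png",cv2.resize(im[165:265,210:410,::-1],None,fx=4,fy=4,interpolation=cv2.INTER_CUBIC))
im=robot.camera("scene"); cv2.imwrite("pics/s2.png",cv2.resize(im[120:300,150:400,::-1],None,fx=3,fy=3,interpolation=cv2.INTER_CUBIC))
```

```text
t 4.9 case [-0.1029 -0.0859  0.0694] world [ 0.6154 -0.0826  0.0694] yaw_y -24.5 F [-0.3 -0.1 -0.1] w 0.07
1.6 [-0.10478003 -0.07306339] [-0.6  -1.15  0.05]
1.65 [-0.1041961  -0.07828888] [-0.37 -0.68  0.04]
1.7 [-0.10335174 -0.08347866] [-0.12 -0.21  0.04]
1.75 [-0.10224905 -0.08861975] [0.15 0.24 0.04]
```

View pics/s2.png

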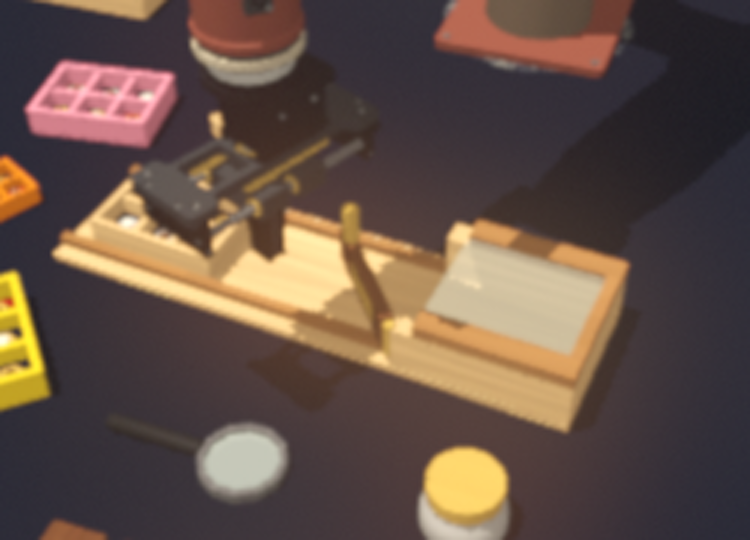

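The door hasn't moved. The brass peg is at crop (350,215) and the shut fingers are at about (268,250), so they closed beside the peg. I'll check where the TCP projects against where the fingers show.

Run:
```python
from h import *
o=robot.get_obs()
f=lambda q:((q-[150,120])*3).round()
print("tcp",f(proj("scene",o["eef_pos"])),"peg .76 top",f(proj("scene",c2w(*peg(.743),.094))), "hinge",f(proj("scene",c2w(0,-.064,.058))))
print("corners",[f(proj("scene",c2w(*c)))[0] for c in [(-.35,-.075,.008),(-.35,.075,.008),(.16,-.075,.064),(.16,.075,.064),(.16,-.075,0)]])
g=lambda q:((q-[210,165])*4).round()
print("top tcp",g(proj("top",o["eef_pos"])))
```

```text
tcp [[271. 282.]] peg .76 top [[350. 203.]] hinge [[393. 311.]]
corners [array([ 53., 249.]), array([142., 162.]), array([574., 373.]), array([627., 257.]), array([565., 426.])]
top tcp [[433.  99.]]
```

View pics/t2.png

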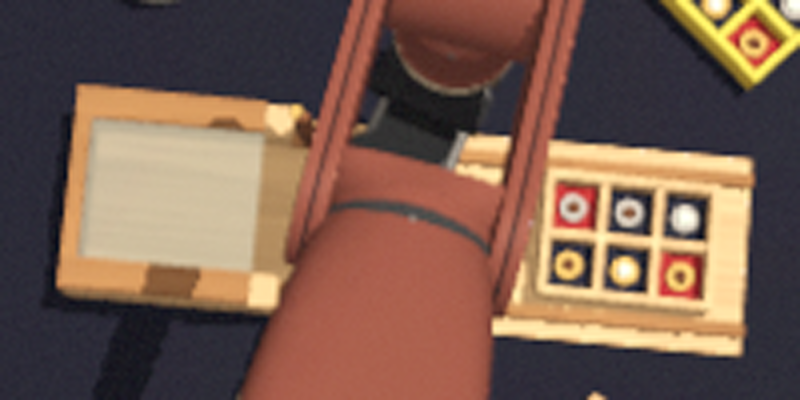

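Run:
```python
from h import *
t=np.array([.188,-.596,.1856]);y=np.array([.301,-.954,0])
print(proj("scene",[t+.0435*y,t-.0435*y,t+.058*y,t-.058*y]).round(1))
im=cv2.imread("pics/scene1.png")[0:120,80:240]; a=cv2.resize(im,None,fx=3,fy=3,interpolation=cv2.INTER_CUBIC)
im=robot.camera("scene")[150:240,190:310,::-1]; b=cv2.resize(im,(480,360),interpolation=cv2.INTER_CUBIC)
cv2.imwrite("pics/cmp.png",cv2.resize(np.hstack([cv2.resize(a,(480,360)),b]),(800,300)))
o=robot.get_obs(); print(o["qpos"].round(3),(proj("scene",o["eef_pos"])-[190,150])*4/1.2)
```

```text
[[138.   75.1]
 [163.2  75.5]
 [133.8  75. ]
 [167.5  75.5]]
[-0.26   0.314  1.64   0.     1.188  0.167] [[168.6468901 213.1429559]]
```

View pics/cmp.png

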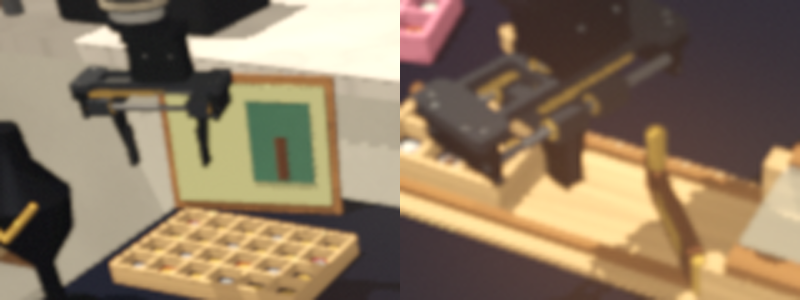

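The shut fingertips show at (168,185) in the right panel against a predicted (168,213). The start view has the same offset of about 9 px, so the real tips sit higher than the reported TCP. I'll work out by how much.

Run:
```python
from h import *
o=robot.get_obs(); e=o["eef_pos"]; t=np.array([.188,-.596,.1856])
for d in (0,.01,.02,.03,.04): print(d,((proj("scene",e+[0,0,d])-[190,150])*4/1.2).round(0),proj("scene",t+[0,0,d]).round(1), proj("scene",e+[-d,0,0]).round(1))
```

```text
0 [[169. 213.]] [[150.6  75.3]] [[240.6 213.9]]
0.01 [[168. 203.]] [[150.   72.4]] [[242.2 211.4]]
0.02 [[167. 194.]] [[149.3  69.5]] [[243.7 208.9]]
0.03 [[166. 184.]] [[148.6  66.6]] [[245.3 206.5]]
0.04 [[165. 173.]] [[148.   63.7]] [[246.8 204.1]]
```

The offset is about 30 mm in z, and both poses agree. That fits the fingers having closed just above the peg's top at 94 mm. I'll allow for it and go back over the peg.

Run:
```python
from h import *
o=stat(); print(shift(c2w(*peg(.743),.11),o),shift(c2w(*peg(.743),.038),o))
```

```text
t 5.05 case [-0.1027 -0.0856  0.0694] world [ 0.6151 -0.0823  0.0694] yaw_y -24.4 F [0.3 0.4 0. ] w 0.02
[-0.54 -9.85 -4.06] [-0.54 -9.85  3.14]
```

Request:
jog_arm --pt "0 0 -4" --pt "-0.2 -4 -4" --pt "-0.4 -8 -4" --pt "-0.5 -9.9 -4" --pt "-0.5 -9.9 -4" --twist '[0,0,0,0,0]' --jaw 8

```text
clock: 5.55
eef_pos: [0.5198, -0.0449, 0.1092]
tcp_rot: [[0.413, 0.911, -0.002], [0.911, -0.413, 0.0], [-0.0, -0.002, -1.0]]
contact_force: [-0.5, 0.2, -0.0]
width: 0.376
```

Request:
jog_arm --pt "0 0 0" --pt "0 0 0" --pt "0 0 0" --pt "0 0 0" --pt "0 0 0" --twist '[0,0,0,0,0]'

```text
clock: 6.05
eef_pos: [0.5226, -0.0463, 0.1093]
tcp_rot: [[0.415, 0.91, -0.0], [0.91, -0.415, 0.0], [-0.0, -0.0, -1.0]]
contact_force: [-0.5, -0.1, 0.4]
width: 0.832
```

Request:
jog_arm --pt "0 0 3" --pt "0 0 5" --pt "0 0 6.2" --pt "0 0 7" --pt "0 0 7" --twist '[0,0,0,0,0]'

```text
clock: 6.55
eef_pos: [0.5218, -0.046, 0.0387]
tcp_rot: [[0.414, 0.91, -0.002], [0.91, -0.414, 0.0], [-0.0, -0.002, -1.0]]
contact_force: [-0.6, -0.1, -0.5]
width: 0.917
```

Request:
jog_arm --pt "0 0 0" --pt "0 0 0" --pt "0 0 0" --pt "0 0 0" --pt "0 0 0" --twist '[0,0,0,0,0]' --jaw 0 --squeeze 15

```text
clock: 7.05
eef_pos: [0.5226, -0.0462, 0.0399]
tcp_rot: [[0.414, 0.91, 0.001], [0.91, -0.414, -0.0], [0.0, 0.001, -1.0]]
contact_force: [0.1, -0.7, -0.1]
width: 0.55
```

Request:
jog_arm --pt "0 0 0" --pt "0 0 0" --pt "0 0 0" --pt "0 0 0" --pt "0 0 0" --twist '[0,0,0,0,0]'

```text
clock: 7.55
eef_pos: [0.5227, -0.0461, 0.0397]
tcp_rot: [[0.414, 0.91, 0.001], [0.91, -0.414, 0.0], [0.0, 0.001, -1.0]]
contact_force: [0.3, -0.1, 0.0]
width: 0.175
```

Request:
jog_arm --pt "0 0 0" --pt "0 0 0" --pt "0 0 0" --twist '[0,0,0]'

```text
clock: 7.85
eef_pos: [0.5227, -0.046, 0.0397]
tcp_rot: [[0.414, 0.91, 0.001], [0.91, -0.414, 0.0], [0.0, 0.001, -1.0]]
contact_force: [2.7, 0.7, -1.2]
width: 0.176
```

Run:
```python
from h import *
o=stat()
for a in (.8,.9,1.,1.1,1.2,1.3,1.4,1.5,1.6,1.7,1.75,1.8): print(a,shift(c2w(*peg(a),.039),o))
```

```text
t 7.85 case [-0.0751  0.0098  0.0397] world [ 0.5227 -0.046   0.0397] yaw_y -24.5 F [ 2.7  0.7 -1.2] w 1.53
0.8 [-0.26  0.61  0.07]
0.9 [-0.6   1.61  0.07]
1.0 [-0.84  2.63  0.07]
1.1 [-0.97  3.67  0.07]
1.2 [-1.    4.73  0.07]
1.3 [-0.92  5.77  0.07]
1.4 [-0.74  6.81  0.07]
1.5 [-0.46  7.82  0.07]
1.6 [-0.08  8.8   0.07]
1.7 [0.4  9.74 0.07]
1.75 [ 0.67 10.19  0.07]
1.8 [ 0.97 10.62  0.07]
```

The peg is gripped (the opening holds at 15 mm), so I'm swinging the door open along its arc.

Request:
jog_arm --pt "-0.25 0.6 0" --pt "-0.6 1.6 0" --pt "-0.85 2.6 0" --pt "-0.95 3.65 0" --pt "-1.0 4.7 0" --twist '[0,0,0,0,0]'

```text
clock: 8.35
eef_pos: [0.5618, -0.0756, 0.0395]
tcp_rot: [[0.415, 0.91, -0.0], [0.91, -0.415, -0.0], [-0.0, -0.0, -1.0]]
contact_force: [-1.8, 0.3, 3.7]
width: 0.176
```

Request:
jog_arm --pt "0.1 1.05 0" --pt "0.25 2.1 0" --pt "0.55 3.1 0" --pt "0.9 4.1 0" --pt "1.4 5.0 0" --twist '[0,0,0,0,0]'

```text
clock: 8.85
eef_pos: [0.6133, -0.0827, 0.0396]
tcp_rot: [[0.414, 0.91, 0.0], [0.91, -0.414, -0.0], [0.0, 0.0, -1.0]]
contact_force: [-2.4, -0.3, 4.3]
width: 0.177
```

Request:
jog_arm --pt "0.2 0.3 0" --pt "0.4 0.6 0" --pt "0.4 0.6 0" --twist '[0,0,0]'

```text
clock: 9.15
eef_pos: [0.6201, -0.0816, 0.0396]
tcp_rot: [[0.414, 0.91, 0.001], [0.91, -0.414, -0.0], [0.0, 0.001, -1.0]]
contact_force: [-0.8, -1.4, 2.9]
width: 0.176
```

Run:
```python
from h import *
o=stat()
print(peg(1.7),peg(1.75),peg(1.8))
im=robot.camera("scene"); cv2.imwrite("pics/s3.png",cv2.resize(im[120:300,150:400,::-1],None,fx=3,fy=3,interpolation=cv2.INTER_CUBIC))
```

```text
t 9.15 case [-0.1015 -0.0904  0.0396] world [ 0.6201 -0.0816  0.0396] yaw_y -24.5 F [-0.8 -1.4  2.9] w 1.53
[-0.10335174 -0.08347866] [-0.10224905 -0.08861975] [-0.10089079 -0.09369931]
```

View pics/s3.png

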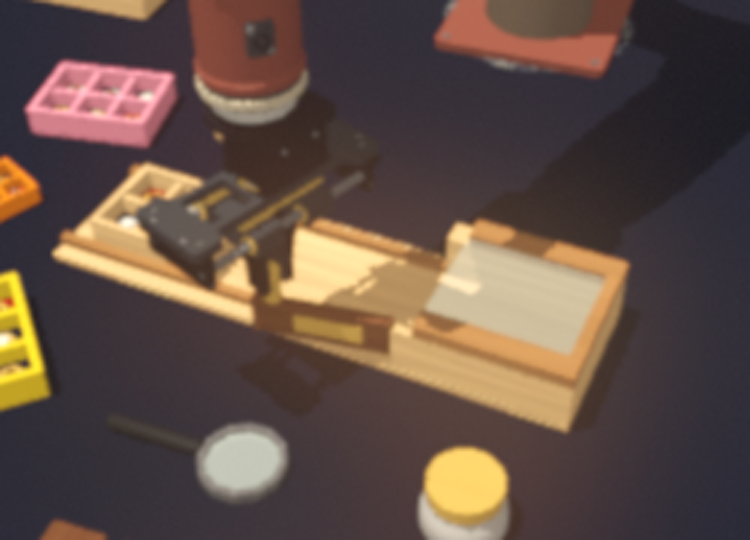

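The door is wide open, lying along the runway's near side at crop (255..390, 300..345) at about 1.77 rad. I'll release the peg, rise, and go behind the tray.

Request:
jog_arm --pt "0 0 0" --pt "0 0 0" --pt "0 0 0" --pt "0 0 0" --twist '[0,0,0,0]' --jaw 4

```text
clock: 9.6
eef_pos: [0.6192, -0.0813, 0.0393]
tcp_rot: [[0.414, 0.91, -0.0], [0.91, -0.414, 0.0], [0.0, -0.0, -1.0]]
contact_force: [-0.2, -0.3, 0.3]
width: 0.424
```

Request:
jog_arm --pt "0 0 -2" --pt "0 0 -6" --pt "0 0 -10" --pt "0 0 -10" --twist '[0,0,0,0]'

```text
clock: 10.0
eef_pos: [0.6239, -0.0825, 0.1471]
tcp_rot: [[0.414, 0.91, 0.012], [0.91, -0.414, -0.003], [0.002, 0.012, -1.0]]
contact_force: [0.5, -0.2, 1.0]
width: 0.457
```

Run:
```python
from h import *
o=stat()
print(shift(c2w(-.365,.002,.1396),o))
```

```text
t 10.0 case [-0.1021 -0.0944  0.1471] world [ 0.6239 -0.0825  0.1471] yaw_y -24.5 F [ 0.5 -0.2  1. ] w 3.97
[-28.    -0.45   0.68]
```

Request:
jog_arm --pt "-4 0 0" --pt "-9 0 0" --pt "-14 -0.1 0" --pt "-19 -0.2 0" --pt "-24 -0.3 0" --twist '[8,16,24,32,40]' --jaw 0

```text
clock: 10.5
eef_pos: [0.516, -0.2999, 0.139]
tcp_rot: [[0.905, 0.426, -0.0], [0.426, -0.905, 0.0], [0.0, -0.0, -1.0]]
contact_force: [0.7, -1.2, 0.1]
width: 0.094
```

Request:
jog_arm --pt "0 0 0" --pt "0 0 0" --pt "0 0 0" --pt "0 0 0" --pt "0 0 0" --twist '[8,16,24,31,31]'

```text
clock: 11.0
eef_pos: [0.5169, -0.2985, 0.1389]
tcp_rot: [[0.995, -0.097, -0.001], [-0.097, -0.995, 0.001], [-0.001, -0.0, -1.0]]
contact_force: [-0.8, 0.0, 0.2]
width: 0.008
```

Run:
```python
from h import *
o=stat()
print(shift(c2w(-.365,.002,.14),o),shift(c2w(-.365,.002,-.007),o))
```

```text
t 11.0 case [-0.327  -0.0076  0.1389] world [ 0.5169 -0.2985  0.1389] yaw_y -95.6 F [-0.8  0.   0.2] w 0.07
[-0.94  3.81 -0.11] [-0.93  3.81 14.59]
```

Request:
jog_arm --pt "-0.9 3.8 0" --pt "-0.9 3.8 4" --pt "-0.9 3.8 8" --pt "-0.9 3.8 11" --pt "-0.9 3.8 11" --twist '[0,0,0,0,0]'

```text
clock: 11.5
eef_pos: [0.5008, -0.3324, 0.0238]
tcp_rot: [[0.996, -0.093, -0.008], [-0.093, -0.996, 0.007], [-0.008, -0.006, -1.0]]
contact_force: [-1.3, -0.3, -1.0]
width: 0.005
```

Request:
jog_arm --pt "0 0 1" --pt "0 0 2" --pt "0 0 3" --pt "0 0 3.4" --pt "0 0 3.4" --twist '[0,0,0,0,0]'

```text
clock: 12.0
eef_pos: [0.5044, -0.3353, -0.0049]
tcp_rot: [[0.995, -0.095, -0.001], [-0.095, -0.995, 0.001], [-0.001, -0.0, -1.0]]
contact_force: [-1.2, 0.2, -0.5]
width: 0.006
```

Run:
```python
from h import *
o=stat()
im=robot.camera("scene").copy()
q=proj("scene",[o["eef_pos"]+[0,0,.03],c2w(-.316,0,.008)]); print(q)
cv2.imwrite("pics/s4.png",cv2.resize(im[120:270,130:380,::-1],None,fx=3.2,fy=3.2,interpolation=cv2.INTER_CUBIC))
```

```text
t 12.0 case [-0.3648  0.0014 -0.0049] world [ 0.5044 -0.3353 -0.0049] yaw_y -95.5 F [-1.2  0.2 -0.5] w 0.05
[[178.21932779 181.68986339]
 [192.65150859 190.77295656]]
```

View pics/s4.png

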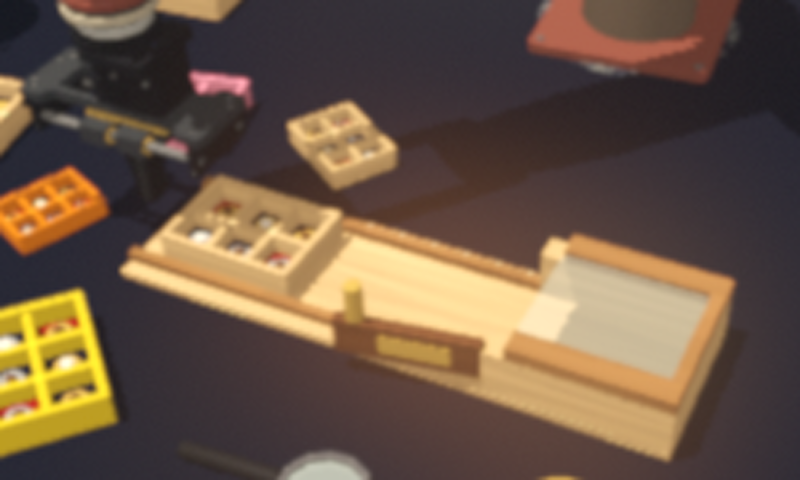

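The tip shows at crop (150,200) against a predicted (154,197), so it's about 25 mm above the table, behind the tray and below its rim, with the runway clear. Starting the push.

Request:
jog_arm --pt "0 -1 0" --pt "0 -2 0" --pt "0 -2.5 0" --pt "0 -3 0" --pt "0 -3.5 0" --twist '[0,0,0,0,0]'

```text
clock: 12.55
eef_pos: [0.5082, -0.3004, -0.0043]
tcp_rot: [[0.995, -0.095, 0.0], [-0.095, -0.995, -0.001], [0.0, 0.0, -1.0]]
contact_force: [-0.9, -2.2, 0.3]
width: 0.004
```

Request:
jog_arm --pt "0 -0.3 0" --pt "0 -0.6 0" --pt "0 -1 0" --pt "0 -1.5 0" --pt "0 -2 0" --twist '[0,0,0,0,0]'

```text
clock: 13.05
eef_pos: [0.5101, -0.2809, -0.0043]
tcp_rot: [[0.995, -0.096, 0.0], [-0.096, -0.995, -0.0], [0.0, 0.0, -1.0]]
contact_force: [-1.1, -2.9, 0.7]
width: 0.0
```

Request:
jog_arm --pt "0 -0.7 0" --pt "0 -1.4 0" --pt "0 -2.1 0" --pt "0 -2.8 0" --pt "0 -3.5 0" --twist '[0,0,0,0,0]'

```text
clock: 13.55
eef_pos: [0.5134, -0.2456, -0.0043]
tcp_rot: [[0.995, -0.095, 0.0], [-0.095, -0.995, -0.0], [0.0, 0.0, -1.0]]
contact_force: [-0.1, -3.4, 1.4]
width: 0.005
```

Run:
```python
from h import *
o=stat()
im=robot.camera("top")
print([(d["rect"],d["conf"]) for d in robot.boxes_of("top","tray")])
print(shift(c2w(-.007,.001,-.005),o))
```

```text
t 13.55 case [-0.2746  0.0007 -0.0043] world [ 0.5134 -0.2456 -0.0043] yaw_y -95.5 F [-0.1 -3.4  1.4] w 0.04
[([402.1, 260.4, 451.0, 297.8], 0.89), ([325.2, 205.6, 362.3, 241.7], 0.71), ([369.4, 135.1, 424.6, 183.9], 0.69), ([420.4, 202.6, 448.1, 239.0], 0.57)]
[ -0.13 -26.76   0.06]
```

The push force is about 3 N and the tray is moving. Continuing.

Request:
jog_arm --pt "0 -0.8 0" --pt "0 -1.8 0" --pt "0 -2.8 0" --pt "0 -3.8 0" --pt "0 -4.8 0" --twist '[0,0,0,0,0]'

```text
clock: 14.15
eef_pos: [0.5177, -0.197, -0.0047]
tcp_rot: [[0.995, -0.095, -0.0], [-0.095, -0.995, 0.0], [-0.0, -0.0, -1.0]]
contact_force: [0.2, -2.0, -0.5]
width: 0.005
```

Request:
jog_arm --pt "0 -1 0" --pt "0 -2 0" --pt "0 -3 0" --pt "0 -4 0" --pt "0 -5 0" --twist '[0,0,0,0,0]'

```text
clock: 14.65
eef_pos: [0.5226, -0.1476, -0.0045]
tcp_rot: [[0.995, -0.095, -0.0], [-0.095, -0.995, 0.0], [-0.0, -0.0, -1.0]]
contact_force: [0.1, -1.9, -0.7]
width: 0.005
```

Request:
jog_arm --pt "0 -1 0" --pt "0 -2 0" --pt "0 -3 0" --pt "0 -4 0" --pt "0 -4.7 0" --twist '[0,0,0,0,0]'

```text
clock: 15.15
eef_pos: [0.5272, -0.1007, -0.0045]
tcp_rot: [[0.995, -0.095, -0.0], [-0.095, -0.995, 0.0], [-0.0, -0.0, -1.0]]
contact_force: [-0.4, -1.5, -0.9]
width: 0.005
```

Run:
```python
from h import *
o=stat()
im=robot.camera("scene")
print(shift(c2w(-.007,.001,-.005),o))
cv2.imwrite("pics/s5.png",cv2.resize(im[140:270,180:380,::-1],None,fx=4,fy=4,interpolation=cv2.INTER_CUBIC))
```

```text
t 15.15 case [-0.1291  0.0003 -0.0045] world [ 0.5272 -0.1007 -0.0045] yaw_y -95.5 F [-0.4 -1.5 -0.9] w 0.04
[ -0.11 -12.21   0.06]
```

View pics/s5.png

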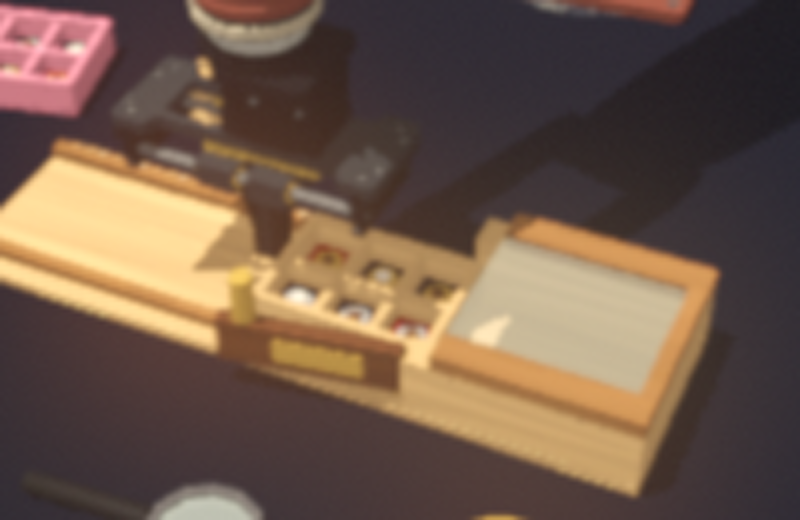

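The tray is square between the lips with its front entering the mouth, and the gripper body is clear of the frame and the peg. Carrying on, slowing near the end.

Request:
jog_arm --pt "0 -0.8 0" --pt "0 -1.6 0" --pt "0 -2.4 0" --pt "0 -3.2 0" --pt "0 -4 0" --twist '[0,0,0,0,0]'

```text
clock: 15.7
eef_pos: [0.5311, -0.0613, -0.0044]
tcp_rot: [[0.995, -0.096, 0.0], [-0.096, -0.995, -0.0], [0.0, 0.0, -1.0]]
contact_force: [-0.1, -2.4, 0.9]
width: 0.005
```

Request:
jog_arm --pt "0 -0.8 0" --pt "0 -1.6 0" --pt "0 -2.4 0" --pt "0 -3.2 0" --pt "0 -4 0" --twist '[0,0,0,0,0]'

```text
clock: 16.2
eef_pos: [0.5349, -0.0215, -0.0044]
tcp_rot: [[0.995, -0.095, 0.0], [-0.095, -0.995, -0.0], [0.0, 0.0, -1.0]]
contact_force: [0.1, -1.7, 0.9]
width: 0.002
```

Request:
jog_arm --pt "0 -0.7 0" --pt "0 -1.4 0" --pt "0 -2.1 0" --pt "0 -2.6 0" --pt "0 -3.0 0" --twist '[0,0,0,0,0]'

```text
clock: 16.7
eef_pos: [0.5377, 0.0082, -0.0044]
tcp_rot: [[0.995, -0.095, 0.0], [-0.095, -0.995, -0.0], [0.0, 0.0, -1.0]]
contact_force: [0.5, -4.6, 1.4]
width: 0.005
```

Request:
jog_arm --pt "0 -0.4 0" --pt "0 -0.8 0" --pt "0 -1.1 0" --pt "0 -1.3 0" --pt "0 -1.3 0" --twist '[0,0,0,0,0]'

```text
clock: 17.2
eef_pos: [0.5389, 0.0211, -0.0044]
tcp_rot: [[0.995, -0.095, 0.0], [-0.095, -0.995, 0.0], [0.0, -0.0, -1.0]]
contact_force: [-0.2, -1.1, 0.6]
width: 0.003
```

Run:
```python
from h import *
o=stat()
```

```text
t 17.2 case [-0.0067 -0.0003 -0.0044] world [ 0.5389  0.0211 -0.0044] yaw_y -95.5 F [-0.2 -1.1  0.6] w 0.02
```

Request:
jog_arm --pt "0 -0.1 0" --pt "0 -0.2 0" --pt "0 -0.2 0" --twist '[0,0,0]'

```text
clock: 17.5
eef_pos: [0.539, 0.0228, -0.0045]
tcp_rot: [[0.995, -0.096, -0.0], [-0.096, -0.995, 0.0], [-0.0, -0.0, -1.0]]
contact_force: [-0.1, -2.7, 1.0]
width: 0.011
```

Request:
jog_arm --pt "0 1 0" --pt "0 3 0" --pt "0 4 -3" --pt "0 4 -8" --pt "0 4 -13" --twist '[0,0,0,0,0]'

```text
clock: 18.0
eef_pos: [0.5337, -0.0173, 0.1256]
tcp_rot: [[0.995, -0.096, -0.003], [-0.096, -0.995, 0.002], [-0.003, -0.001, -1.0]]
contact_force: [1.2, 0.3, 1.0]
width: 0.007
```

Run:
```python
from h import *
o=stat(); print(shift(c2w(*peg(1.765),.125),o))
im=robot.camera("scene").copy()
L=[(0,-.047,.038),(0,.047,.038),(.02,-.047,.038),(.02,.047,.038),(0,-.052,.008),(0,.052,.008)]
q=(proj("scene",[c2w(*p) for p in L])-[240,150])*6; print(q.round())
cv2.imwrite("pics/s6.png",cv2.resize(im[150:250,240:370,::-1],None,fx=6,fy=6,interpolation=cv2.INTER_CUBIC))
```

```text
t 18.0 case [-0.0455  0.0015  0.1256] world [ 0.5337 -0.0173  0.1256] yaw_y -95.5 F [1.2 0.3 1. ] w 0.06
[9.19 5.6  0.03]
[[263. 449.]
 [347. 317.]
 [306. 463.]
 [388. 330.]
 [258. 506.]
 [349. 359.]]
```

View pics/s6.png

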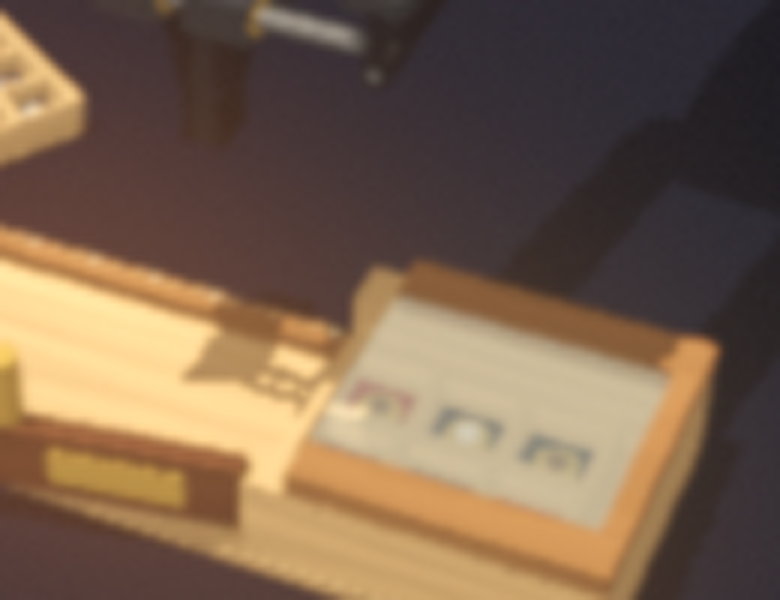

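The tray shows through the clear top at crop (340..600, 380..490) with its rear rim inside the mouth. The open door lies at the left. Back over the peg to shut it.

Request:
jog_arm --pt "2 1.2 0" --pt "4 2.4 0" --pt "6 3.6 0" --pt "8 4.8 0" --pt "9.2 5.6 0" --twist '[-8,-16,-24,-32,-40]' --jaw 7

```text
clock: 18.55
eef_pos: [0.6223, -0.0827, 0.1248]
tcp_rot: [[0.821, 0.571, -0.0], [0.571, -0.821, 0.001], [0.0, -0.001, -1.0]]
contact_force: [-1.1, -0.3, 0.1]
width: 0.372
```

Request:
jog_arm --pt "0 0 0" --pt "0 0 0" --pt "0 0 0" --pt "0 0 0" --pt "0 0 0" --twist '[-8,-16,-24,-31,-31]'

```text
clock: 19.05
eef_pos: [0.6211, -0.0817, 0.1248]
tcp_rot: [[0.414, 0.91, -0.001], [0.91, -0.414, 0.001], [0.0, -0.001, -1.0]]
contact_force: [0.4, -0.2, -0.2]
width: 0.78
```

Run:
```python
from h import *
o=stat(); print(shift(c2w(*peg(1.765),.0395),o))
```

```text
t 19.05 case [-0.1015 -0.0915  0.1248] world [ 0.6211 -0.0817  0.1248] yaw_y -24.4 F [ 0.4 -0.2 -0.2] w 6.78
[-0.08 -0.1   8.53]
```

Request:
jog_arm --pt "0 0 3" --pt "0 0 6" --pt "0 0 7.5" --pt "0 -0.1 8.5" --pt "0 -0.1 8.5" --twist '[0,0,0,0,0]'

```text
clock: 19.55
eef_pos: [0.6194, -0.0809, 0.0391]
tcp_rot: [[0.415, 0.91, -0.003], [0.91, -0.415, 0.001], [-0.0, -0.003, -1.0]]
contact_force: [-0.1, -0.5, -0.3]
width: 0.802
```

Request:
jog_arm --pt "0 0 0" --pt "0 0 0" --pt "0 0 0" --pt "0 0 0" --pt "0 0 0" --twist '[0,0,0,0,0]' --jaw 0 --squeeze 15

```text
clock: 20.05
eef_pos: [0.6209, -0.0813, 0.0411]
tcp_rot: [[0.414, 0.91, 0.001], [0.91, -0.414, -0.0], [0.0, 0.001, -1.0]]
contact_force: [-0.2, -0.3, -0.0]
width: 0.435
```

Request:
jog_arm --pt "0 0 0" --pt "0 0 0" --pt "0 0 0" --pt "0 0 0" --pt "0 0 0" --twist '[0,0,0,0,0]'

```text
clock: 20.55
eef_pos: [0.6205, -0.0811, 0.0405]
tcp_rot: [[0.414, 0.91, -0.0], [0.91, -0.414, 0.0], [0.0, -0.0, -1.0]]
contact_force: [-0.1, 1.1, 0.6]
width: 0.177
```

Run:
```python
from h import *
from scipy.spatial.transform import Rotation as S
o=stat(); R=np.array(o["tcp_rot"]); p=np.array(o["eef_pos"]); p[2]=.0397
a=1.765; d=1.765/19; n=0
for call in range(4):
    rows=[]; p0,R0=p,R
    for k in range(5):
        n+=1; a=max(1.765-n*d,0); p=c2w(*peg(a),.0397); rows.append(((p-p0)@R0*100).round(2).tolist()); 
    R=R0@S.from_euler("z",18,degrees=True).as_matrix()
    print(round(a,3),rows,[3.6,7.2,10.8,14.4,18])
```

```text
t 20.55 case [-0.101  -0.0908  0.0405] world [ 0.6205 -0.0811  0.0405] yaw_y -24.5 F [-0.1  1.1  0.6] w 1.54
1.301 [[-0.61, -0.87, 0.0], [-1.03, -1.75, 0.0], [-1.37, -2.67, 0.0], [-1.62, -3.61, 0.0], [-1.78, -4.58, 0.0]] [3.6, 7.2, 10.8, 14.4, 18]
0.836 [[-0.37, -0.9, 0.0], [-0.66, -1.84, 0.0], [-0.85, -2.79, 0.0], [-0.96, -3.76, 0.0], [-0.98, -4.74, 0.0]] [3.6, 7.2, 10.8, 14.4, 18]
0.372 [[-0.23, -0.95, 0.0], [-0.37, -1.91, 0.0], [-0.43, -2.89, 0.0], [-0.39, -3.87, 0.0], [-0.26, -4.83, 0.0]] [3.6, 7.2, 10.8, 14.4, 18]
0 [[-0.09, -0.97, 0.0], [-0.08, -1.95, 0.0], [0.01, -2.92, 0.0], [0.19, -3.88, 0.0], [0.19, -3.88, 0.0]] [3.6, 7.2, 10.8, 14.4, 18]
```

The peg is gripped again (opening 15 mm). Closing along the arc.

Request:
jog_arm --pt "-0.5 -0.85 0" --pt "-0.95 -1.75 0" --pt "-1.3 -2.65 0" --pt "-1.6 -3.6 0" --pt "-1.8 -4.6 0" --twist '[3.6,7.2,10.8,14.4,18]'

```text
clock: 21.05
eef_pos: [0.5717, -0.0772, 0.0405]
tcp_rot: [[0.678, 0.735, 0.002], [0.735, -0.678, 0.002], [0.003, -0.0, -1.0]]
contact_force: [4.3, 6.2, -2.5]
width: 0.176
```

Request:
jog_arm --pt "-0.35 -0.9 0" --pt "-0.65 -1.85 0" --pt "-0.85 -2.8 0" --pt "-0.95 -3.75 0" --pt "-1.0 -4.75 0" --twist '[3.6,7.2,10.8,14.4,18]'

```text
clock: 21.55
eef_pos: [0.5306, -0.0527, 0.0405]
tcp_rot: [[0.872, 0.49, 0.003], [0.49, -0.872, 0.002], [0.004, 0.0, -1.0]]
contact_force: [7.8, 4.5, -6.0]
width: 0.176
```

Request:
jog_arm --pt "-0.25 -0.95 0" --pt "-0.35 -1.9 0" --pt "-0.45 -2.9 0" --pt "-0.4 -3.85 0" --pt "-0.25 -4.8 0" --twist '[3.6,7.2,10.8,14.4,18]'

```text
clock: 22.05
eef_pos: [0.5045, -0.0131, 0.0405]
tcp_rot: [[0.98, 0.197, 0.003], [0.197, -0.98, -0.0], [0.003, 0.001, -1.0]]
contact_force: [4.9, -0.4, -4.6]
width: 0.177
```

Run:
```python
from h import *
o=stat(); 
for a in (.28,.19,.1,.05,0): print(a,shift(c2w(*peg(a),.0405),o))
```

```text
t 22.05 case [-0.0439  0.0309  0.0405] world [ 0.5045 -0.0131  0.0405] yaw_y -78.7 F [ 4.9 -0.4 -4.6] w 1.54
0.28 [-0.16 -1.    0.  ]
0.19 [-0.16 -1.94  0.  ]
0.1 [-0.08 -2.89  0.  ]
0.05 [ 0.   -3.41  0.  ]
0 [ 0.11 -3.92  0.  ]
```

Request:
jog_arm --pt "-0.15 -1 0" --pt "-0.15 -1.9 0" --pt "-0.1 -2.9 0" --pt "0 -3.4 0" --pt "0.1 -3.7 0" --twist '[3.6,7.2,10.8,14.4,16]'

```text
clock: 22.55
eef_pos: [0.4977, 0.0234, 0.0405]
tcp_rot: [[0.997, -0.08, 0.001], [-0.08, -0.997, -0.0], [0.001, 0.0, -1.0]]
contact_force: [0.2, -1.0, -1.3]
width: 0.179
```

Request:
jog_arm --pt "0 -0.1 0" --pt "0 -0.2 0" --pt "0 -0.3 0" --twist '[0,0,0]'

```text
clock: 22.85
eef_pos: [0.4977, 0.0258, 0.0405]
tcp_rot: [[0.997, -0.078, 0.001], [-0.078, -0.997, -0.0], [0.001, 0.0, -1.0]]
contact_force: [3.0, -2.2, -3.6]
width: 0.175
```

Run:
```python
from h import *
o=stat(); print(shift(c2w(*peg(0),.0405),o))
```

```text
t 22.85 case [-0.0058  0.0413  0.0405] world [0.4977 0.0258 0.0405] yaw_y -94.5 F [ 3.  -2.2 -3.6] w 1.52
[0.03 0.02 0.  ]
```

Request:
jog_arm --pt "0 -0.1 0" --pt "0 -0.2 0" --pt "0 -0.3 0" --pt "0 -0.4 0" --pt "0 -0.4 0" --twist '[0,0,0,0,0]'

```text
clock: 23.35
eef_pos: [0.4975, 0.0271, 0.0405]
tcp_rot: [[0.997, -0.077, -0.001], [-0.077, -0.997, -0.005], [-0.0, 0.005, -1.0]]
contact_force: [0.6, -13.5, -2.1]
width: 0.173
```

Run:
```python
from h import *
o=stat()
```

```text
t 23.35 case [-0.0045  0.0416  0.0405] world [0.4975 0.0271 0.0405] yaw_y -94.4 F [  0.6 -13.5  -2.1] w 1.5
```

It's firmly against the stop (13.5 N, peg where it should be when shut). Releasing, rising and checking.

Request:
jog_arm --pt "0 0 0" --pt "0 0 0" --pt "0 0 0" --pt "0 0 0" --pt "0 0 0" --twist '[0,0,0,0,0]' --jaw 4

```text
clock: 23.85
eef_pos: [0.4977, 0.0305, 0.0406]
tcp_rot: [[0.997, -0.078, -0.0], [-0.078, -0.997, 0.0], [-0.0, -0.0, -1.0]]
contact_force: [-0.0, -0.1, -0.5]
width: 0.446
```

Request:
jog_arm --pt "0 0 -2" --pt "0 0 -5" --pt "0 0 -9" --pt "0 0 -13" --pt "0 0 -16" --twist '[0,0,0,0,0]'

```text
clock: 24.35
eef_pos: [0.4984, 0.0304, 0.2034]
tcp_rot: [[0.997, -0.078, 0.003], [-0.078, -0.997, -0.0], [0.003, -0.0, -1.0]]
contact_force: [1.0, 0.8, -0.3]
width: 0.461
```

Request:
jog_arm --pt "-1 4 0" --pt "-2 8 0" --pt "-3 12 0" --pt "-4 16 0" --pt "-4 20 0" --twist '[0,0,0,0,0]'

```text
clock: 24.85
eef_pos: [0.4412, -0.1671, 0.2008]
tcp_rot: [[0.997, -0.078, 0.0], [-0.078, -0.997, 0.0], [0.0, -0.0, -1.0]]
contact_force: [1.8, -0.1, 0.6]
width: 0.46
```

Run:
```python
from h import *
o=stat(); t=robot.camera("top"); s=robot.camera("scene")
f=lambda q,o,k:((q-o)*k).round().tolist()
L=[c2w(*peg(0),.094),c2w(*peg(.06),.094),c2w(-.012,.060,.058),c2w(-.012,-.064,.058)]
print(f(proj("top",L),[215,175],4),f(proj("scene",L),[240,150],4))
a=cv2.resize(t[175:265,215:315],None,fx=4,fy=4,interpolation=cv2.INTER_CUBIC)
b=cv2.resize(s[150:240,240:340],None,fx=4,fy=4,interpolation=cv2.INTER_CUBIC)
cv2.imwrite("pics/end.png",np.hstack([a,b])[:,:,::-1])
for l in("cup","magnifier","tin"): print(l,[(np.round(d["rect"]),round(d["conf"],2)) for d in robot.boxes_of("top",l)][:1])
```

```text
t 24.85 case [-0.2031  0.0798  0.2008] world [ 0.4412 -0.1671  0.2008] yaw_y -94.4 F [ 1.8 -0.1  0.6] w 4.0
[[267.0, 214.0], [276.0, 214.0], [273.0, 247.0], [288.0, 81.0]] [[222.0, 151.0], [213.0, 149.0], [223.0, 173.0], [147.0, 289.0]]
cup [(array([126., 214., 157., 242.]), 0.7)]
magnifier [(array([292., 142., 348., 162.]), 0.72)]
tin [(array([238., 141., 262., 167.]), 0.56)]
```

View pics/end.png

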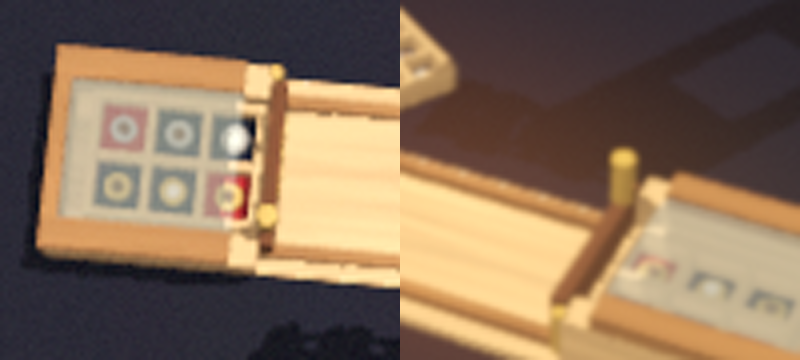

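The peg top is at (267,214), exactly the position predicted for a shut door. The door lies along the mouth, all six cells are inside it, and the cup, magnifier and tin boxes match the first ones to within about 3 px. Handing in.

```bash
python3 -c "
from workcell import robot
print(robot.finish_job())"
```

```text
the job is handed in; nothing more can be done
None
```

The tray is in the showcase with the door shut behind it, and the job was handed in at about 25 s. I swung the door open by its brass peg to about 1.77 rad. I then pushed the tray along the runway with shut fingers until it was wholly inside, and drew the door shut by the peg until it met its stop.

- **Last checks:** In the final top view the peg is exactly where it should be with the door shut, and the door met its stop at 13.5 N. All six cells show behind the door, with the tray's rear an estimated 8–10 mm past the mouth plane. The push on the tray read 5 N at most at the end of each move call.
- **Things to leave alone:** The cup, magnifier and tin show at the same places as at the start, to within about 3 px.
- **Disagreement found:** The fingertips sit about 30 mm higher than the reported TCP. Because of this the first grasp closed just above the peg and the sweep moved nothing. I measured the offset from the scene camera, allowed for it, and the second grasp held.

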